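# Nip a painted panel in the press

## Task

Push the press's sliding bed, with the painted panel on it, gently by its yellow tab all the way home under the platen. Then, holding the handwheel's black handle lightly, turn the wheel clockwise (seen from above): it is slack at first, so turn until you feel the screw bite, and from that point give it exactly one full turn more to lower the platen, then let go. Leave the other things on the table as they are.

Things in the scene. Friction and masses are not known exactly. Their poses are not given: they have to be found in the camera images.
- press: Green hand press fixed to the table: base 260 x 250 x 20 mm, two columns 210 mm apart, a cross-beam 50 mm wide (x) with its top at 185 mm, the handwheel above it. Origin: centre of the base's underside, on the table. Its x axis points from the front (yellow tab) to the back, the way the bed is pushed home; y runs along the cross-beam; z is up.
- bed: The sliding bed: a wooden board 200 x 150 x 12 mm on the press, carrying an orange painted panel. Origin: centre of its underside, on the wheel's axis when fully home, 30 to 45 mm in front of that at the start. It slides along the press's x axis with about 4 N of friction, stops hard when home and stays where it is left. Push gently: no more than 40 N.
- tab (a point): On the yellow upright push tab at the front of the bed: a plate 50 mm wide (press y), 8 mm thick (press x), from 30 to 95 mm above the table; this point is at its middle in x and y, 78 mm above the table. It travels with the bed along the press's x axis; with the bed home it is 140 mm in front of the wheel's axis. Push on its front face.
- wheel_axis (a point): Fixed point on the upright axis of the red handwheel, at the level of its rim (202 mm above the table). The rim is a ring of 50 mm centre-line radius, its bar 12 mm thick, its top 210 mm above the table; nothing stands above the rim but the handle. Clockwise seen from above lowers the platen.
- wheel: The red handwheel, origin on its axis under the hub, x axis towards the handle. It has lost motion: it turns with under 1 N at the handle over an unknown slack (0.3 to 3.3 rad clockwise; 3.4 after turning back), then it drives the screw, a steady 10 N or so at the handle. The screw stays where it is left; a hard stop lies 1.3 turns on from its start.
- handle_mid (a point): Middle of the wheel's black upright handle: a cylinder 22 mm across, 52 mm tall, on the rim, from 209 to 261 mm above the table, this point at 235 mm. 50 mm from the wheel's axis, at any angle at the start; it revolves freely on its own pin, so fingers that hold it need not turn as they carry it round. Thin-walled: grip it with 20 to 40 N.
- platen_mid (a point): Top centre of the platen, a steel plate 130 x 150 mm with a rubber underside, between the columns. It does not turn; it goes down 3 mm for each turn of the screw, and not at all while the wheel's slack is taken up. Starts about 70 mm above the table.
- jar_blue: Blue paint jar, 38 mm across, 55 mm tall; a bystander to leave alone. Origin: centre of its underside.
- jar_violet: Violet paint jar, 38 mm across, 55 mm tall; a bystander to leave alone. Origin: centre of its underside.
- jar_green: Green paint jar, 38 mm across, 55 mm tall; a bystander to leave alone. Origin: centre of its underside.
- paint_bottle: Yellow paint bottle, 52 mm across, 150 mm tall; a bystander to leave alone. Origin: centre of its underside.
- brush_pot: White ceramic pot of paint brushes, 76 mm across, 180 mm tall with the brushes; a bystander to leave alone. Origin: centre of its underside.
- palette: Round white palette, 150 mm across, 9 mm thick; a bystander to leave alone. Origin: centre of its underside.

How it is judged:
On the way, in this order (a step that is already met when the one before it is completed fails the run):
1. the bed is fully home (within 2 mm of its stop), before the platen has moved (x of tab in the frame of press above -0.142 m and distance of platen_mid from where it was at the start of the episode below 0.0003 m), for 0.2 s.
2. the wheel's slack is taken up and the platen has begun to move (distance of platen_mid from where it was at the start of the episode above 0.0006 m), for 0.1 s.
At the end, for the whole second after the job is handed in: The bed is fully home (within 2 mm of its stop), and the platen stands 3 mm below where it started, within 0.185 mm: one turn of the screw from where it bit, within 22 degrees; the wheel is at rest (x of tab in the frame of press above -0.142 m and distance of platen_mid from where it was at the start of the episode between 0.002815 and 0.003185 m and angular speed of wheel below 0.25 rad/s); the robot touches nothing.
It fails at once if another thing on the table is shifted by more than 25 mm (distance of any of jar_blue, jar_violet, jar_green, paint_bottle, brush_pot, palette from where it was at the start of the episode above 0.025 m).
It fails at once if the fingers press on the bed with more than 40 N (contact force between the fingers and bed above 40 N).
It fails at once if the wheel or its handle is squeezed or wrenched: the forces of both fingers on it add up to more than 120 N (contact force between the fingers and wheel above 120 N).
It also fails if it takes over 72 s, if anything falls off the work surface, if the arm or the gripper's body presses on something with over 40 N, if the wrist force passes 120 N, or if a joint passes its speed limit or range.

## Robot

A 6-joint arm with a two-finger parallel gripper is mounted at the origin on the work surface. World frame = base frame: x ahead of the robot, y to its left, z up, the work surface at z = 0. Lengths are in m, angles in rad, forces in N, time in s.
With the tool pointing down it reaches from about 0.275 to 0.75 m from the base axis. Payload 10.2 kg.
Tool frame: the origin (TCP) lies midway between the tips of the shut fingers; the grasp point (between the pads) lies 19 mm behind it (tcp_to_grasp is the distance from the TCP to the grasp point, in m); z points along the fingers, y is the line along which they close (so a half turn about z gives the same grasp; the last joint's range is limited). The gripper opens to 88 mm and grips with 3 to 60 N. Pads are 18 mm wide; open, the fingers measure 123 mm over their backs; the gripper's body (75 mm by 187 mm) begins 45 mm behind the grasp point.
Start: joints at [0.979, 0.313, 1.498, -0, 1.331, -0.223], TCP at [0.189, 0.49, 0.239] pointing down, gripper open.
Joint ranges: [-2.94, 2.94], [-0.97, 2.17], [0.19, 2.56], [-1.23, 4.37], [0.02, 3.11], [-2.88, 2.88]. Speed limits (rad/s): [2.39, 2.39, 3.01, 3.14, 3.14, 3.14].

## Interface

Orientations are given as a unit quaternion [w, x, y, z].
In Python, from rig import observe, read_camera, finish_job, tcp_to_grasp gives the robot as it stands.
- The arm moves only by the shell command python3 -m pendant 'ROWS'. ROWS is JSON, a list that holds one entry, the list of rows, each a list of 7 numbers: the shift along the tool's x, y, z as a fraction of full scale, then the turn, a rotation vector about the tool's x, y, z as a fraction of full scale, then the opening, from 0 (shut) to 1 (fully open). A call has 1 to 12 rows; each row shifts and turns the commanded pose from where the row before left it, along the tool's axes as they then stand; what a row does not reach is not made up. Full scale, the value 1, is 0.05 m for a shift and 0.12 rad for a turn. A row lasts 1/10 s, in which the tool goes at most 50 mm and 8.59 degrees, less where a joint would pass 70% of its speed; a pose out of reach is approached as far as the arm can. A call with a number of a shift or a turn outside -1 to 1 is refused whole. A call with a gripper value outside its range is refused whole. The fingers move at their own pace and stop on an object; the grip force is fixed at half the most. Time passes only in rows, so rows that do not move let the fingers close. It gives the time, the measured TCP pose, the force, the opening and the grip force at its end, in the units of the state.
- observe(): the state, without advancing time (a new reading comes with each control period).
- read_camera(name): name is "scene" or "top"; returns a dict with "color" (400x640x3 uint8, blue, green, red), "fx", "fy", "cx", "cy" (pixels), "distortion" ([k1, k2, p1, p2, k3] as OpenCV has them; the pictures are not rectified), "R" (3x3) and "t" (3): a world point X has camera coordinates R X + t. Camera axes: x right, y down, z forward; pixel columns grow to the right and rows downward; lengths in m; the calibration is good to about 2 mm. A picture is of the moment at which its call begins. There is no depth.
- finish_job(): hands the job in; it is judged then, once.
The state is a dict: "time": time; "q": joint angles; "joint_vel": joint speeds; "effort": joint torques, N m; "eef_pos": TCP position; "orientation": TCP orientation; "ft_force": force on the tool from outside, world axes, zero at the start; "ft_torque": the same for the moment, N m; "grip_width": finger opening in m; "gripper_force": force on a finger pad.
Only numpy, scipy, OpenCV 4.12 (cv2) and the standard library are available. Lean on these libraries where they do the work, as an engineer would, in place of code of your own. Each camera call takes 0.05 s, during which the arm holds its last target. There are 200 camera calls.

## Working session

There is one attempt and no reset: what is moved stays moved. The work goes in short steps, Python scripts to look and compute and a shell command to move; the robot and the scene stay as the last step left them, time stands still between calls to the robot, and variables do not carry over. Pictures are saved under pics/ and viewed, at most 10 in all, crops included, and the job is handed in when it is done.

```bash
ls; mkdir -p pics
python3 - <<'E'
from rig import observe, read_camera, tcp_to_grasp
import cv2
s=observe();print(s, tcp_to_grasp)
for n in("scene","top"):
    c=read_camera(n);cv2.imwrite(f"pics/{n}0.png",c["color"]);print(n,{k:v for k,v in c.items() if k!="color"})
E
```

```text
pics
{'time': 0.0, 'q': array([ 9.78612177e-01,  3.13442969e-01,  1.49842942e+00,  8.25722222e-06,
        1.33099324e+00, -2.23423261e-01]), 'joint_vel': array([ 0.0005581 , -0.00040334, -0.00092792,  0.0024869 , -0.00148189,
        0.00162572]), 'effort': array([ 4.89740851e-04, -4.02217627e+01, -2.52265477e+01,  6.94369711e-02,
        3.53773206e-02, -1.04024357e-04]), 'eef_pos': array([0.18912323, 0.48949197, 0.23816755]), 'orientation': array([-2.56108569e-04,  1.83338444e-01,  9.83049648e-01, -5.82702323e-04]), 'ft_force': array([-0.06794523,  0.29075755, -0.88622973]), 'ft_torque': array([-0.01761682, -0.0063512 ,  0.02004834]), 'gripper_force': 0.0, 'grip_width': 0.08801549661557037} 0.0187
scene {'fx': 512.8180261476972, 'fy': 512.8180261476972, 'cx': 317.2377849841709, 'cy': 199.05587178183484, 'distortion': array([-0.05585941,  0.        ,  0.        ,  0.        ,  0.        ]), 'R': array([[-0.21549749,  0.97650187,  0.00221879],
       [ 0.66736289,  0.14893372, -0.72968865],
       [-0.71287279, -0.15576534, -0.68377595]]), 't': array([ 0.1276904 , -0.1953941 ,  1.87145821])}
top {'fx': 459.7292640963057, 'fy': 459.7292640963057, 'cx': 320.8508977186242, 'cy': 198.32923889922202, 'distortion': array([-0.07258879,  0.        ,  0.        ,  0.        ,  0.        ]), 'R': array([[-0.01994955, -0.99973573,  0.01142315],
       [-0.99715772,  0.01906525, -0.07289028],
       [ 0.07265324, -0.01284481, -0.99727454]]), 't': array([-0.02339818,  0.5069307 ,  1.45224411])}
```

View pics/scene0.png

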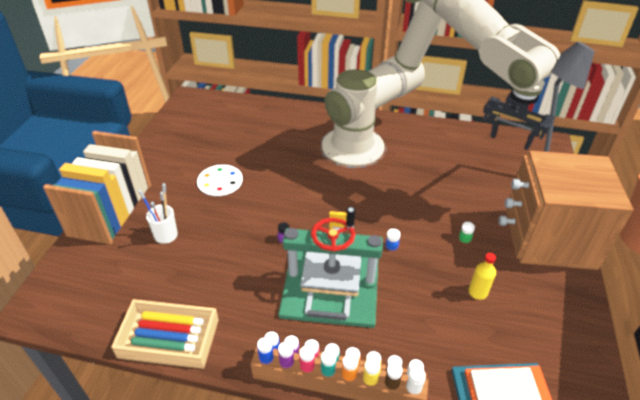

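View pics/top0.png

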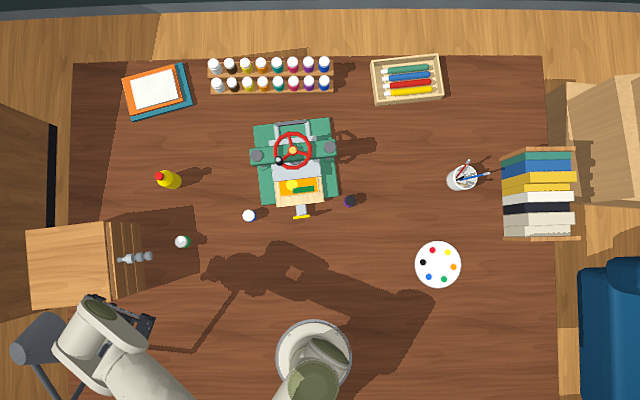

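The overview shows the press at about (333,260) in the scene view and (293,165) in the top view. In the top view the wheel is at (292,150), the black handle at (278,160) and the yellow tab at (302,216). Blue and violet jars stand beside the tab.

```bash
cat > h.py <<'E'
import numpy as np, cv2
from rig import observe, read_camera
from scipy.spatial.transform import Rotation as Rn
def ray(c,uv):
    K=np.array([[c["fx"],0,c["cx"]],[0,c["fy"],c["cy"]],[0,0,1]])
    p=cv2.undistortPoints(np.array([[uv]],float),K,c["distortion"])[0,0]
    d=c["R"].T@np.array([p[0],p[1],1]); o=-c["R"].T@c["t"]; return o,d/np.linalg.norm(d)
def plane(c,uv,z):
    o,d=ray(c,uv); return o+d*(z-o[2])/d[2]
def tri(ca,ua,cb,ub):
    o1,d1=ray(ca,ua);o2,d2=ray(cb,ub)
    s=np.linalg.lstsq(np.c_[d1,-d2],o2-o1,rcond=None)[0]
    a=o1+s[0]*d1;b=o2+s[1]*d2; return (a+b)/2,np.linalg.norm(a-b)
def blobs(c,lo,hi,roi,amin=8):
    x0,y0,x1,y1=roi
    m=cv2.inRange(cv2.cvtColor(c["color"],cv2.COLOR_BGR2HSV),lo,hi)
    k=np.zeros_like(m);k[y0:y1,x0:x1]=m[y0:y1,x0:x1]
    n,l,st,ce=cv2.connectedComponentsWithStats(k)
    return k,[(st[i].tolist(),ce[i].round(1).tolist()) for i in range(1,n) if st[i][4]>=amin]
E
python3 - <<'E'
from h import *
s=read_camera("scene");t=read_camera("top")
R=[];
for c,roi in((s,(300,200,370,260)),(t,(265,125,320,175))):
    a,b=blobs(c,(0,150,70),(8,255,255),roi);a2,b2=blobs(c,(172,150,70),(180,255,255),roi)
    m=a|a2;p=cv2.findNonZero(m);h=cv2.convexHull(p);e=cv2.fitEllipse(h);print("red",e);R.append(e[0])
print("wheel",tri(s,R[0],t,R[1]), plane(t,R[1],.202),plane(s,R[0],.202))
for n,c,roi in(("s",s,(315,195,365,240)),("t",t,(280,190,325,230))):
    print("yel",n,blobs(c,(20,120,80),(34,255,255),roi)[1])
for n,c,roi in(("s",s,(335,200,365,235)),("t",t,(265,150,292,172))):
    print("blk",n,blobs(c,(0,0,0),(180,255,50),roi)[1])
cv2.imwrite("pics/c1.png",np.hstack([cv2.resize(s["color"][195:330,270:400],None,fx=3,fy=3.0),cv2.resize(t["color"][110:245,235:365],None,fx=3,fy=3.0)]))
E
```

```text
red ((332.6498718261719, 233.54335021972656), (33.091312408447266, 45.64924621582031), 97.18563842773438)
red ((292.38104248046875, 149.90818786621094), (37.49675369262695, 38.243194580078125), 107.1282730102539)
wheel (array([0.6315221 , 0.04704732, 0.20178116]), np.float64(0.0007408340432144027)) [0.63154988 0.04667263 0.202     ] [0.63165069 0.04744533 0.202     ]
yel s [([330, 211, 18, 9, 95], [338.9, 214.4]), ([329, 223, 14, 5, 47], [334.9, 224.9]), ([330, 229, 7, 6, 31], [332.6, 231.7])]
yel t [([280, 190, 13, 6, 64], [285.4, 192.1]), ([310, 190, 8, 3, 13], [314.1, 190.8]), ([293, 192, 16, 3, 23], [300.2, 192.9]), ([293, 214, 17, 5, 55], [301.3, 216.4])]
blk s [([347, 213, 7, 13, 68], [350.1, 218.4])]
blk t [([276, 159, 7, 6, 20], [279.8, 162.3])]
```

View pics/c1.png

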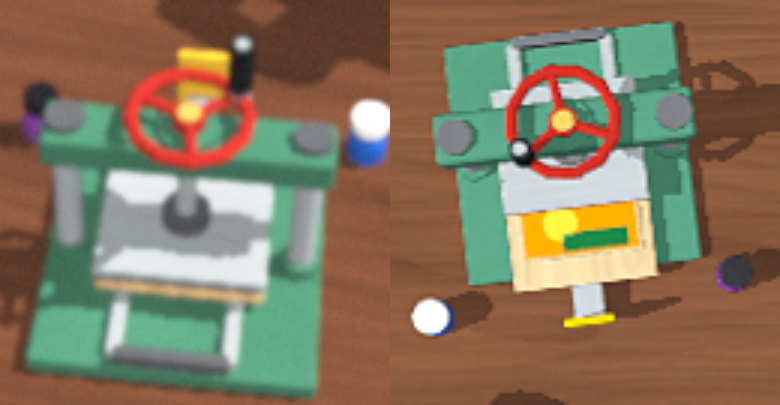

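Run:
```python
from h import *
s=read_camera("scene");t=read_camera("top")
w=np.array([.6315,.047])
a=plane(t,(257,155.3),.19);b=plane(t,(329.3,146.7),.19);print("caps",a,b,np.hypot(*(a-b)[:2]))
y=(a-b)[:2];y/=np.linalg.norm(y);print("yaw by caps",np.degrees(np.arctan2(-y[0],y[1])))
p=plane(t,(301.3,216.4),.095);d=w-p[:2];print("tab",p,np.hypot(*d),"yaw by tab",np.degrees(np.arctan2(d[1],d[0])))
print("tabtri",tri(s,(338.6,211.5),t,(301.3,216.0)))
h,e=tri(s,(350.6,209.5),t,(278.3,159));print("handle",h,e,h[:2]-w,np.hypot(*(h[:2]-w)),np.degrees(np.arctan2(*(h[:2]-w)[::-1])))
for n,uv,z in(("blue",(248.5,215),.055),("violet",(350,200),.055)): print(n,plane(t,uv,z))
for n in("eef_pos","orientation"):print(observe()[n])
print(Rn.from_quat(np.roll(observe()["orientation"],-1)).as_matrix().round(3))
```

```text
caps [0.62014937 0.14818715 0.19      ] [ 0.6410611 -0.058132   0.19     ] 0.20737621655169922
yaw by caps 5.787521090575163
tab [0.44717256 0.02788481 0.095     ] 0.18531593312700204 yaw by tab 5.920544387527289
tabtri (array([0.4479622 , 0.02935062, 0.09871125]), np.float64(0.0032495695392259012))
handle [0.59688379 0.08306238 0.26003049] 0.0018567407172177996 [-0.03461621  0.03606238] 0.04998777412286545 133.8278204985784
blue [0.45602175 0.19335292 0.055     ]
violet [ 0.49675779 -0.12373015  0.055     ]
[0.18922863 0.48962954 0.23854213]
[-6.90136294e-05  1.83344923e-01  9.83048623e-01 -1.98368202e-04]
[[-0.933  0.36  -0.   ]
 [ 0.36   0.933 -0.   ]
 [ 0.    -0.    -1.   ]]
```

```bash
python3 -m pendant '[[[0,0,0,0,0,-0.98,0],[0,0,0,0,0,-0.98,0],[0,0,0,0,0,-0.98,0],[0,0,0,0,0,-0.98,0],[0,0,0,0,0,0,0]]]'
python3 -m pendant '[[[-0.28,-0.81,0,0,0,0,0],[-0.28,-0.81,0,0,0,0,0],[-0.28,-0.81,0,0,0,0,0],[-0.28,-0.81,0,0,0,0,0],[-0.28,-0.81,0,0,0,0,0],[-0.28,-0.81,0,0,0,0,0],[-0.28,-0.81,0,0,0,0,0],[-0.28,-0.81,0,0,0,0,0],[-0.28,-0.81,0,0,0,0,0],[-0.28,-0.81,0,0,0,0,0],[-0.28,-0.81,0,0,0,0,0],[-0.28,-0.81,0,0,0,0,0]]]'
python3 -m pendant '[[[0,0,0,0,0,0,0],[0,0,0,0,0,0,0]]]'
```

```text
time: 0.8
eef_pos: [0.1893, 0.4897, 0.2387]
orientation: [-0.0, -0.051, 0.999, -0.0]
ft_force: [1.1, -0.0, 0.0]
grip_width: 0.0502
gripper_force: 0.0
time: 2.0
eef_pos: [0.4061, 0.0214, 0.2389]
orientation: [0.0, -0.049, 0.999, -0.0]
ft_force: [0.8, 0.4, 0.7]
grip_width: 0.0004
gripper_force: 0.0
time: 2.2
eef_pos: [0.4056, 0.0229, 0.2385]
orientation: [-0.0, -0.049, 0.999, 0.0]
ft_force: [0.3, 0.4, -0.8]
grip_width: 0.0007
gripper_force: 0.0
```

```bash
python3 -m pendant '[[[0,0,0.7,0,0,0,0],[0,0,0.7,0,0,0,0],[0,0,0.7,0,0,0,0],[0,0,0.7,0,0,0,0],[0,0,0.67,0,0,0,0],[0,0,0,0,0,0,0]]]'
python3 -m pendant '[[[-0.08,0,0,0,0,0,0],[-0.08,0,0,0,0,0,0],[-0.08,0,0,0,0,0,0],[-0.08,0,0,0,0,0,0],[-0.08,0,0,0,0,0,0],[0,0,0,0,0,0,0]]]'
python3 -c "
from h import *
c=read_camera('top');cv2.imwrite('pics/t2.png',cv2.resize(c['color'][110:310,220:380],None,fx=3,fy=3.))"
```

```text
time: 2.8
eef_pos: [0.4033, 0.0248, 0.0628]
orientation: [-0.003, -0.051, 0.999, 0.001]
ft_force: [0.3, 0.0, 0.5]
grip_width: 0.0004
gripper_force: 0.0
time: 3.4
eef_pos: [0.4262, 0.0252, 0.0655]
orientation: [0.0, -0.051, 0.999, -0.0]
ft_force: [-0.2, 1.0, -0.5]
grip_width: 0.0003
gripper_force: 0.0
```

View pics/t2.png

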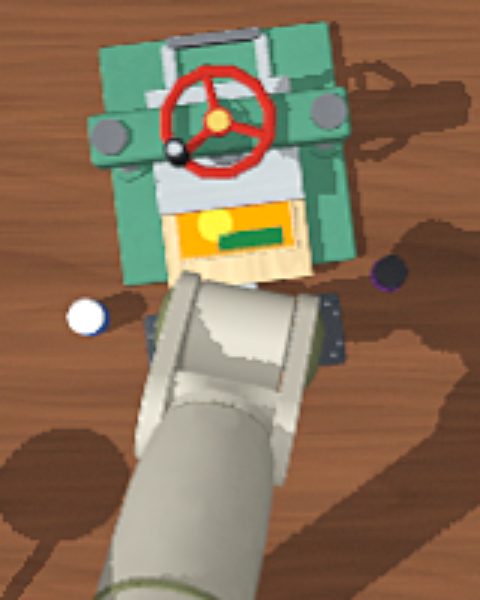

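The gripper is in front of the tab and clear of both jars (crop (85,317) and (388,272)). Pushing slowly now.

```bash
python3 -m pendant '[[[-0.06,0,0,0,0,0,0],[-0.06,0,0,0,0,0,0],[-0.06,0,0,0,0,0,0],[-0.06,0,0,0,0,0,0],[-0.06,0,0,0,0,0,0],[-0.06,0,0,0,0,0,0],[-0.06,0,0,0,0,0,0],[-0.06,0,0,0,0,0,0]]]'
python3 -m pendant '[[[-0.05,0,0,0,0,0,0],[-0.05,0,0,0,0,0,0],[-0.05,0,0,0,0,0,0],[-0.05,0,0,0,0,0,0],[-0.04,0,0,0,0,0,0],[-0.04,0,0,0,0,0,0],[-0.04,0,0,0,0,0,0],[0,0,0,0,0,0,0]]]'
```

```text
time: 4.25
eef_pos: [0.4496, 0.0277, 0.0652]
orientation: [-0.0, -0.051, 0.999, -0.0]
ft_force: [-4.8, -2.0, 2.7]
grip_width: 0.0008
gripper_force: 2.1
time: 5.05
eef_pos: [0.4658, 0.0294, 0.0652]
orientation: [0.0, -0.051, 0.999, 0.0]
ft_force: [-1.8, -1.3, -0.2]
grip_width: 0.0005
gripper_force: 0.8
```

```bash
python3 -m pendant '[[[-0.03,0,0,0,0,0,0],[-0.03,0,0,0,0,0,0],[-0.03,0,0,0,0,0,0],[-0.03,0,0,0,0,0,0],[-0.03,0,0,0,0,0,0],[0,0,0,0,0,0,0]]]'
for i in 1 2 3; do :; done
python3 -m pendant '[[[-0.02,0,0,0,0,0,0],[-0.02,0,0,0,0,0,0],[0,0,0,0,0,0,0]]]'
```

```text
time: 5.65
eef_pos: [0.4732, 0.0301, 0.0652]
orientation: [0.0, -0.051, 0.999, -0.0]
ft_force: [-3.0, -2.1, -1.0]
grip_width: 0.0
gripper_force: 1.1
time: 5.95
eef_pos: [0.475, 0.0303, 0.0652]
orientation: [0.0, -0.051, 0.999, 0.0]
ft_force: [-2.0, -2.4, -0.7]
grip_width: 0.0004
gripper_force: 1.5
```

```bash
python3 -m pendant '[[[-0.02,0,0,0,0,0,0],[-0.02,0,0,0,0,0,0],[0,0,0,0,0,0,0]]]'
python3 -m pendant '[[[-0.02,0,0,0,0,0,0],[0,0,0,0,0,0,0]]]'
```

```text
time: 6.25
eef_pos: [0.4767, 0.0305, 0.0652]
orientation: [-0.0, -0.051, 0.999, 0.0]
ft_force: [-4.2, -3.0, 2.0]
grip_width: 0.0005
gripper_force: 2.7
time: 6.45
eef_pos: [0.4766, 0.0305, 0.0652]
orientation: [-0.002, -0.051, 0.999, -0.0]
ft_force: [-12.0, -4.9, 6.2]
grip_width: 0.0002
gripper_force: 6.0
```

```bash
python3 -m pendant '[[[-0.01,0,0,0,0,0,0],[0,0,0,0,0,0,0],[0,0,0,0,0,0,0]]]'
python3 -c "
from h import *
s=observe();R=Rn.from_quat(np.roll(s['orientation'],-1)).as_matrix();print(R.round(3))"
```

```text
time: 6.75
eef_pos: [0.4767, 0.0305, 0.0652]
orientation: [-0.002, -0.051, 0.999, -0.0]
ft_force: [-15.4, -6.1, 8.9]
grip_width: 0.0007
gripper_force: 7.6
[[-0.995 -0.102 -0.005]
 [-0.102  0.995 -0.   ]
 [ 0.005  0.    -1.   ]]
```

The bed is home: it stopped hard at 15 N with no further travel. I'll retreat, rise and go above the handle.

```bash
python3 -m pendant '[[[0.4,0,0,0,0,0,0],[0.6,0,0,0,0,0,0],[0,0,-0.8,0,0,0,1],[0,0,-1,0,0,0,1],[0,0,-1,0,0,0,1],[0,0,-1,0,0,0,1],[0,0,-0.9,0,0,0,1],[0,0,0,0,0,0,1]]]'
python3 -m pendant '[[[-0.6,0.14,0,0,0,0,1],[-0.6,0.14,0,0,0,0,1],[-0.6,0.14,0,0,0,0,1],[-0.6,0.14,0,0,0,0,1],[-0.6,0.14,0,0,0,0,1],[-0.5,0.1,0,0,0,0,1],[0,0,0,0,0,0,1],[0,0,0,0,0,0,1]]]'
python3 -c "
from h import *
c=read_camera('scene');t=read_camera('top')
cv2.imwrite('pics/s3.png',np.hstack([cv2.resize(c['color'][130:330,270:400],None,fx=3,fy=3.),cv2.resize(t['color'][110:310,235:365],None,fx=3,fy=3.)]))"
```

```text
time: 7.55
eef_pos: [0.4307, 0.0255, 0.306]
orientation: [0.006, -0.051, 0.999, -0.001]
ft_force: [0.1, -0.2, -0.1]
grip_width: 0.0464
gripper_force: 0.0
time: 8.35
eef_pos: [0.5986, 0.0833, 0.2992]
orientation: [-0.0, -0.051, 0.999, 0.0]
ft_force: [-0.6, -0.7, 1.0]
grip_width: 0.0884
gripper_force: 0.0
```

View pics/s3.png

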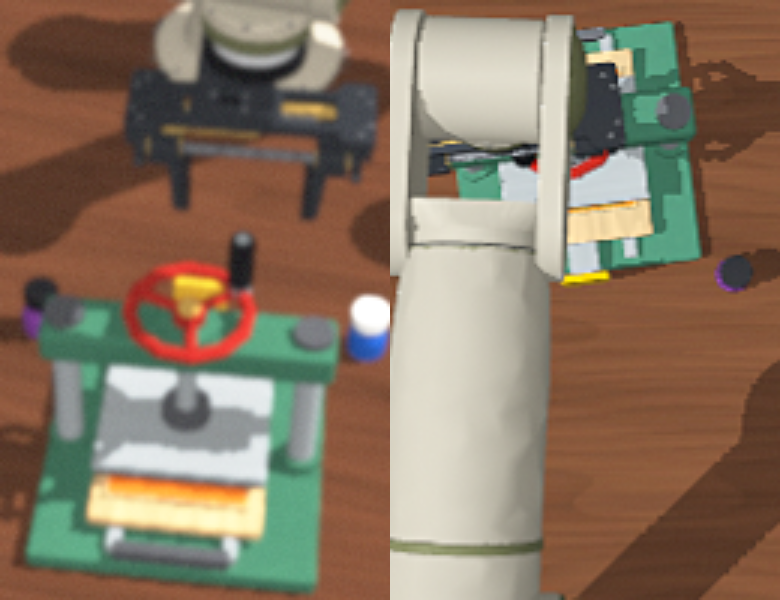

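The bed's back edge now shows behind the platen, the tab has moved in, and the handle stands unmoved at crop (242,260) below the open fingers. Lowering and gripping.

```bash
python3 -m pendant '[[[0.03,0,0.4,0,0,0,1],[0,0,0.5,0,0,0,1],[0,0,0.4,0,0,0,1],[0,0,0.33,0,0,0,1],[0,0,0,0,0,0,1],[0,0,0,0,0,0,1]]]'
python3 -m pendant '[[[0,0,0,0,0,0,0],[0,0,0,0,0,0,0],[0,0,0,0,0,0,0],[0,0,0,0,0,0,0],[0,0,0,0,0,0,0],[0,0,0,0,0,0,0],[0,0,0,0,0,0,0],[0,0,0,0,0,0,0],[0,0,0,0,0,0,0],[0,0,0,0,0,0,0],[0,0,0,0,0,0,0],[0,0,0,0,0,0,0]]]'
```

```text
time: 9.05
eef_pos: [0.597, 0.0828, 0.2198]
orientation: [0.001, -0.051, 0.999, -0.0]
ft_force: [-0.1, -0.3, 0.1]
grip_width: 0.0882
gripper_force: 0.0
time: 10.25
eef_pos: [0.5971, 0.0831, 0.2187]
orientation: [-0.0, -0.051, 0.999, 0.0]
ft_force: [-0.5, 1.7, 0.3]
grip_width: 0.0216
gripper_force: 30.0
```

Run:
```python
import numpy as np
for k in range(0,90,3):
    print(k*4, *[f"[{-.0698*np.sin(p):.3f},{.0698*np.cos(p):.3f},0,0,0,0,0]" for p in np.radians(52+4*np.arange(k,k+3)+2)],sep=",")
```

```text
0,[-0.056,0.041,0,0,0,0,0],[-0.059,0.037,0,0,0,0,0],[-0.062,0.033,0,0,0,0,0]
12,[-0.064,0.028,0,0,0,0,0],[-0.066,0.024,0,0,0,0,0],[-0.067,0.019,0,0,0,0,0]
24,[-0.068,0.015,0,0,0,0,0],[-0.069,0.010,0,0,0,0,0],[-0.070,0.005,0,0,0,0,0]
36,[-0.070,0.000,0,0,0,0,0],[-0.070,-0.005,0,0,0,0,0],[-0.069,-0.010,0,0,0,0,0]
48,[-0.068,-0.015,0,0,0,0,0],[-0.067,-0.019,0,0,0,0,0],[-0.066,-0.024,0,0,0,0,0]
60,[-0.064,-0.028,0,0,0,0,0],[-0.062,-0.033,0,0,0,0,0],[-0.059,-0.037,0,0,0,0,0]
72,[-0.056,-0.041,0,0,0,0,0],[-0.053,-0.045,0,0,0,0,0],[-0.050,-0.048,0,0,0,0,0]
84,[-0.047,-0.052,0,0,0,0,0],[-0.043,-0.055,0,0,0,0,0],[-0.039,-0.058,0,0,0,0,0]
96,[-0.035,-0.060,0,0,0,0,0],[-0.031,-0.063,0,0,0,0,0],[-0.026,-0.065,0,0,0,0,0]
108,[-0.022,-0.066,0,0,0,0,0],[-0.017,-0.068,0,0,0,0,0],[-0.012,-0.069,0,0,0,0,0]
120,[-0.007,-0.069,0,0,0,0,0],[-0.002,-0.070,0,0,0,0,0],[0.002,-0.070,0,0,0,0,0]
132,[0.007,-0.069,0,0,0,0,0],[0.012,-0.069,0,0,0,0,0],[0.017,-0.068,0,0,0,0,0]
144,[0.022,-0.066,0,0,0,0,0],[0.026,-0.065,0,0,0,0,0],[0.031,-0.063,0,0,0,0,0]
156,[0.035,-0.060,0,0,0,0,0],[0.039,-0.058,0,0,0,0,0],[0.043,
[... 559 characters left out ...]
,0]
252,[0.056,0.041,0,0,0,0,0],[0.053,0.045,0,0,0,0,0],[0.050,0.048,0,0,0,0,0]
264,[0.047,0.052,0,0,0,0,0],[0.043,0.055,0,0,0,0,0],[0.039,0.058,0,0,0,0,0]
276,[0.035,0.060,0,0,0,0,0],[0.031,0.063,0,0,0,0,0],[0.026,0.065,0,0,0,0,0]
288,[0.022,0.066,0,0,0,0,0],[0.017,0.068,0,0,0,0,0],[0.012,0.069,0,0,0,0,0]
300,[0.007,0.069,0,0,0,0,0],[0.002,0.070,0,0,0,0,0],[-0.002,0.070,0,0,0,0,0]
312,[-0.007,0.069,0,0,0,0,0],[-0.012,0.069,0,0,0,0,0],[-0.017,0.068,0,0,0,0,0]
324,[-0.022,0.066,0,0,0,0,0],[-0.026,0.065,0,0,0,0,0],[-0.031,0.063,0,0,0,0,0]
336,[-0.035,0.060,0,0,0,0,0],[-0.039,0.058,0,0,0,0,0],[-0.043,0.055,0,0,0,0,0]
348,[-0.047,0.052,0,0,0,0,0],[-0.050,0.048,0,0,0,0,0],[-0.053,0.045,0,0,0,0,0]
```

```bash
cat > an.py <<'E'
from h import *
s=observe();p=s["eef_pos"][:2]-[.6315,.047];f=s["ft_force"];r=np.hypot(*p);u=p/r;t=np.array([u[1],-u[0]])
print(f"t {s['time']:.2f} turned {(133.8-np.degrees(np.arctan2(p[1],p[0])))%360:.1f} r {r*1e3:.1f} Ftan {f[:2]@t:.1f} Frad {f[:2]@u:.1f} Fz {f[2]:.1f} w {s['grip_width']:.4f} z {s['eef_pos'][2]:.4f}")
E
python3 an.py
python3 -m pendant '[[[-0.056,0.041,0,0,0,0,0],[-0.059,0.037,0,0,0,0,0]]]' >/dev/null; python3 an.py
python3 -m pendant '[[[-0.062,0.033,0,0,0,0,0],[-0.064,0.028,0,0,0,0,0]]]' >/dev/null; python3 an.py
python3 -m pendant '[[[-0.066,0.024,0,0,0,0,0],[-0.067,0.019,0,0,0,0,0]]]' >/dev/null; python3 an.py
python3 -m pendant '[[[-0.068,0.015,0,0,0,0,0],[-0.069,0.010,0,0,0,0,0]]]' >/dev/null; python3 an.py
```

```text
t 10.25 turned 0.2 r 49.9 Ftan 0.8 Frad 1.6 Fz 0.3 w 0.0216 z 0.2187
t 10.45 turned 8.3 r 49.8 Ftan -1.1 Frad 1.6 Fz -0.2 w 0.0210 z 0.2187
t 10.65 turned 16.6 r 49.7 Ftan -1.5 Frad 0.6 Fz -0.7 w 0.0211 z 0.2187
t 10.85 turned 24.6 r 49.7 Ftan -1.8 Frad -0.4 Fz -0.0 w 0.0208 z 0.2187
t 11.05 turned 32.6 r 49.7 Ftan -0.7 Frad -2.2 Fz 0.7 w 0.0213 z 0.2187
```

Tracking is very accurate and the wheel is still slack. I'll go on.

```bash
python3 -m pendant '[[[-0.070,0.005,0,0,0,0,0],[-0.070,0,0,0,0,0,0]]]' >/dev/null; python3 an.py
python3 -m pendant '[[[-0.070,-0.005,0,0,0,0,0],[-0.069,-0.010,0,0,0,0,0]]]' >/dev/null; python3 an.py
python3 -m pendant '[[[-0.068,-0.015,0,0,0,0,0],[-0.067,-0.019,0,0,0,0,0]]]' >/dev/null; python3 an.py
python3 -m pendant '[[[-0.066,-0.024,0,0,0,0,0],[-0.064,-0.028,0,0,0,0,0]]]' >/dev/null; python3 an.py
python3 -m pendant '[[[-0.062,-0.033,0,0,0,0,0],[-0.059,-0.037,0,0,0,0,0]]]' >/dev/null; python3 an.py
python3 -m pendant '[[[-0.056,-0.041,0,0,0,0,0],[-0.053,-0.045,0,0,0,0,0]]]' >/dev/null; python3 an.py
```

```text
t 11.25 turned 40.6 r 49.7 Ftan -0.4 Frad -3.6 Fz 1.0 w 0.0211 z 0.2187
t 11.45 turned 48.6 r 49.7 Ftan -1.1 Frad -3.8 Fz 0.3 w 0.0212 z 0.2187
t 11.65 turned 56.6 r 49.8 Ftan -0.3 Frad -4.5 Fz 0.1 w 0.0211 z 0.2186
t 11.85 turned 64.6 r 49.8 Ftan -0.9 Frad -5.7 Fz -0.5 w 0.0211 z 0.2186
t 12.05 turned 72.6 r 49.8 Ftan -1.3 Frad -5.0 Fz -0.3 w 0.0211 z 0.2186
t 12.25 turned 80.4 r 49.9 Ftan -1.2 Frad -5.2 Fz 0.2 w 0.0212 z 0.2185
```

```bash
python3 -m pendant '[[[-0.050,-0.048,0,0,0,0,0],[-0.047,-0.052,0,0,0,0,0]]]' >/dev/null; python3 an.py
python3 -m pendant '[[[-0.043,-0.055,0,0,0,0,0],[-0.039,-0.058,0,0,0,0,0]]]' >/dev/null; python3 an.py
python3 -m pendant '[[[-0.035,-0.060,0,0,0,0,0],[-0.031,-0.063,0,0,0,0,0]]]' >/dev/null; python3 an.py
python3 -m pendant '[[[-0.026,-0.065,0,0,0,0,0],[-0.022,-0.066,0,0,0,0,0]]]' >/dev/null; python3 an.py
python3 -m pendant '[[[-0.017,-0.068,0,0,0,0,0],[-0.012,-0.069,0,0,0,0,0]]]' >/dev/null; python3 an.py
python3 -m pendant '[[[-0.007,-0.069,0,0,0,0,0],[-0.002,-0.070,0,0,0,0,0]]]' >/dev/null; python3 an.py
```

```text
t 12.45 turned 88.2 r 49.9 Ftan -0.9 Frad -5.7 Fz 0.7 w 0.0211 z 0.2185
t 12.65 turned 95.5 r 50.0 Ftan -10.4 Frad -6.7 Fz 0.3 w 0.0212 z 0.2184
t 12.85 turned 101.4 r 50.1 Ftan -10.8 Frad -7.3 Fz 1.2 w 0.0212 z 0.2183
t 13.05 turned 109.1 r 50.1 Ftan -11.1 Frad -5.9 Fz 2.1 w 0.0216 z 0.2184
t 13.25 turned 116.7 r 50.0 Ftan -9.7 Frad -4.9 Fz 0.7 w 0.0212 z 0.2184
t 13.45 turned 124.5 r 50.0 Ftan -10.4 Frad -4.4 Fz 0.5 w 0.0209 z 0.2185
```

The screw bit at about 92–93° turned: tangential force jumped from 1 N to 10 N between 88° and 95°. The target is about 453° turned.

```bash
python3 -m pendant '[[[0.002,-0.070,0,0,0,0,0],[0.007,-0.069,0,0,0,0,0],[0.012,-0.069,0,0,0,0,0],[0.017,-0.068,0,0,0,0,0],[0.022,-0.066,0,0,0,0,0],[0.026,-0.065,0,0,0,0,0],[0.031,-0.063,0,0,0,0,0]]]' >/dev/null; python3 an.py
python3 -m pendant '[[[0.035,-0.060,0,0,0,0,0],[0.039,-0.058,0,0,0,0,0],[0.043,-0.055,0,0,0,0,0],[0.047,-0.052,0,0,0,0,0],[0.050,-0.048,0,0,0,0,0],[0.053,-0.045,0,0,0,0,0]]]' >/dev/null; python3 an.py
python3 -m pendant '[[[0.056,-0.041,0,0,0,0,0],[0.059,-0.037,0,0,0,0,0],[0.062,-0.033,0,0,0,0,0],[0.064,-0.028,0,0,0,0,0],[0.066,-0.024,0,0,0,0,0],[0.067,-0.019,0,0,0,0,0]]]' >/dev/null; python3 an.py
```

```text
t 14.15 turned 152.3 r 49.8 Ftan -10.9 Frad -0.8 Fz 0.1 w 0.0214 z 0.2189
t 14.75 turned 176.7 r 49.9 Ftan -10.8 Frad 0.9 Fz -1.7 w 0.0214 z 0.2191
t 15.35 turned 201.1 r 50.0 Ftan -10.9 Frad 2.4 Fz -2.5 w 0.0210 z 0.2191
```

```bash
python3 -m pendant '[[[0.068,-0.015,0,0,0,0,0],[0.069,-0.010,0,0,0,0,0],[0.070,-0.005,0,0,0,0,0],[0.070,0,0,0,0,0,0],[0.070,0.005,0,0,0,0,0],[0.069,0.010,0,0,0,0,0],[0.068,0.015,0,0,0,0,0],[0.067,0.019,0,0,0,0,0],[0.066,0.024,0,0,0,0,0]]]' >/dev/null; python3 an.py
python3 -m pendant '[[[0.064,0.028,0,0,0,0,0],[0.062,0.033,0,0,0,0,0],[0.059,0.037,0,0,0,0,0],[0.056,0.041,0,0,0,0,0],[0.053,0.045,0,0,0,0,0],[0.050,0.048,0,0,0,0,0],[0.047,0.052,0,0,0,0,0],[0.043,0.055,0,0,0,0,0],[0.039,0.058,0,0,0,0,0]]]' >/dev/null; python3 an.py
python3 -m pendant '[[[0.035,0.060,0,0,0,0,0],[0.031,0.063,0,0,0,0,0],[0.026,0.065,0,0,0,0,0],[0.022,0.066,0,0,0,0,0],[0.017,0.068,0,0,0,0,0],[0.012,0.069,0,0,0,0,0]]]' >/dev/null; python3 an.py
```

```text
t 16.25 turned 237.3 r 50.3 Ftan -11.3 Frad 2.9 Fz -4.3 w 0.0214 z 0.2191
t 17.15 turned 273.3 r 50.2 Ftan -11.3 Frad 5.2 Fz -2.8 w 0.0211 z 0.2190
t 17.75 turned 297.8 r 50.0 Ftan -10.9 Frad 6.1 Fz 0.5 w 0.0215 z 0.2189
```

```bash
python3 -m pendant '[[[0.007,0.069,0,0,0,0,0],[0.002,0.070,0,0,0,0,0],[-0.002,0.070,0,0,0,0,0],[-0.007,0.069,0,0,0,0,0],[-0.012,0.069,0,0,0,0,0],[-0.017,0.068,0,0,0,0,0],[-0.022,0.066,0,0,0,0,0],[-0.026,0.065,0,0,0,0,0],[-0.031,0.063,0,0,0,0,0]]]' >/dev/null; python3 an.py
python3 -m pendant '[[[-0.035,0.060,0,0,0,0,0],[-0.039,0.058,0,0,0,0,0],[-0.043,0.055,0,0,0,0,0],[-0.047,0.052,0,0,0,0,0],[-0.050,0.048,0,0,0,0,0],[-0.053,0.045,0,0,0,0,0]]]' >/dev/null; python3 an.py
python3 -m pendant '[[[-0.056,0.041,0,0,0,0,0],[-0.059,0.037,0,0,0,0,0],[-0.062,0.033,0,0,0,0,0],[-0.064,0.028,0,0,0,0,0],[-0.066,0.024,0,0,0,0,0],[-0.067,0.019,0,0,0,0,0]]]' >/dev/null; python3 an.py
```

```text
t 18.65 turned 334.8 r 49.9 Ftan -10.4 Frad 4.0 Fz 2.1 w 0.0211 z 0.2188
t 19.25 turned 359.0 r 49.8 Ftan -9.6 Frad 0.3 Fz 1.2 w 0.0208 z 0.2187
t 19.85 turned 23.1 r 49.8 Ftan -10.5 Frad -1.5 Fz 2.7 w 0.0211 z 0.2186
```

```bash
python3 -m pendant '[[[-0.068,0.015,0,0,0,0,0],[-0.069,0.010,0,0,0,0,0],[-0.070,0.005,0,0,0,0,0],[-0.070,0,0,0,0,0,0],[-0.070,-0.005,0,0,0,0,0],[-0.069,-0.010,0,0,0,0,0],[-0.068,-0.015,0,0,0,0,0],[-0.067,-0.019,0,0,0,0,0],[-0.066,-0.024,0,0,0,0,0]]]' >/dev/null; python3 an.py
python3 -m pendant '[[[-0.064,-0.028,0,0,0,0,0],[-0.062,-0.033,0,0,0,0,0],[-0.059,-0.037,0,0,0,0,0],[-0.056,-0.041,0,0,0,0,0],[-0.053,-0.045,0,0,0,0,0],[-0.050,-0.048,0,0,0,0,0],[0,0,0,0,0,0,0],[0,0,0,0,0,0,0]]]' >/dev/null; python3 an.py
```

```text
t 20.75 turned 58.8 r 49.9 Ftan -10.9 Frad -5.6 Fz 1.4 w 0.0212 z 0.2184
t 21.55 turned 82.5 r 50.0 Ftan -8.1 Frad -6.3 Fz 1.2 w 0.0212 z 0.2183
```

```bash
python3 -m pendant '[[[-0.047,-0.052,0,0,0,0,0],[-0.043,-0.055,0,0,0,0,0],[-0.03,-0.044,0,0,0,0,0],[0,0,0,0,0,0,0],[0,0,0,0,0,0,0]]]' >/dev/null; python3 an.py
```

```text
t 22.05 turned 93.1 r 50.0 Ftan -9.2 Frad -6.1 Fz 1.7 w 0.0212 z 0.2183
```

```bash
python3 -m pendant '[[[0,0,0,0,0,0,1],[0,0,0,0,0,0,1],[0,0,0,0,0,0,1],[0,0,0,0,0,0,1],[0,0,0,0,0,0,1],[0,0,0,0,0,0,1],[0,0,0,0,0,0,1],[0,0,0,0,0,0,1],[0,0,0,0,0,0,1]]]'
python3 -m pendant '[[[0,0,-0.4,0,0,0,1],[0,0,-0.8,0,0,0,1],[0,0,-0.9,0,0,0,1],[0.6,0,-0.6,0,0,0,1],[1,0,0,0,0,0,1],[1,0,0,0,0,0,1],[1,0,0,0,0,0,1],[1,0,0,0,0,0,1],[0,0,0,0,0,0,1],[0,0,0,0,0,0,1]]]'
python3 - <<'E'
from h import *
c=read_camera('scene');t=read_camera('top')
cv2.imwrite('pics/s4.png',np.hstack([cv2.resize(c['color'][130:330,270:400],None,fx=3,fy=3.),cv2.resize(t['color'][110:310,235:365],None,fx=3,fy=3.)]))
b=[x for x in blobs(c,(0,0,0),(180,255,50),(300,200,375,245))[1]];print(b)
E
```

```text
time: 22.95
eef_pos: [0.6707, 0.0782, 0.2187]
orientation: [0.0, -0.051, 0.999, -0.0]
ft_force: [-1.0, 0.5, -0.9]
grip_width: 0.088
gripper_force: 0.0
time: 23.95
eef_pos: [0.4417, 0.0548, 0.3546]
orientation: [0.001, -0.051, 0.999, -0.0]
ft_force: [0.5, -0.1, -0.3]
grip_width: 0.0883
gripper_force: 0.0
[([341, 233, 7, 12, 66], [343.4, 238.5])]
```

View pics/s4.png

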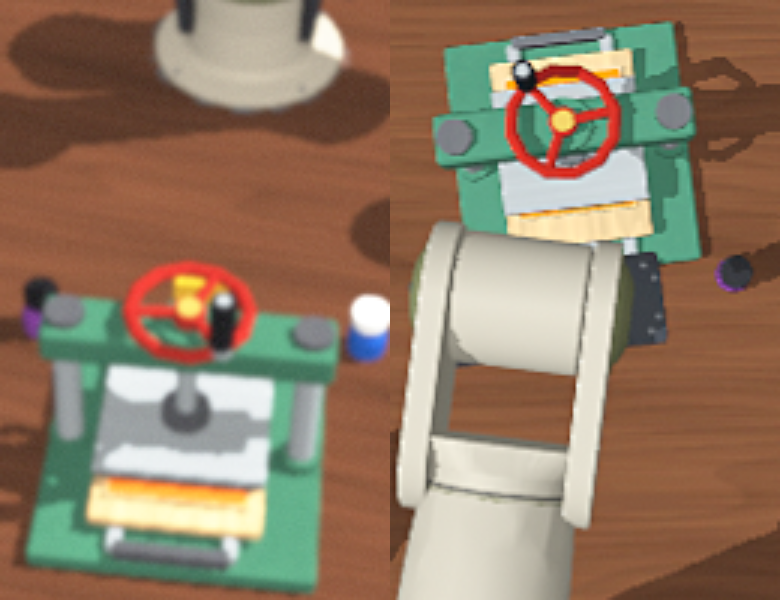

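The wheel stands free, with the handle at about (344,230) in the scene view and (279,133) in the top view. The bed is home and the jars are unmoved. One quick check of the handle angle, then hand in.

Run:
```python
from h import *
from rig import finish_job
c=read_camera('scene');t=read_camera('top')
h,e=tri(c,(344.3,230),t,(279.3,132.7));d=h[:2]-[.6315,.047]
a=133.8-np.degrees(np.arctan2(d[1],d[0]));print(h,e,a)
if abs(a-92.5)<8: print(finish_job())
```

```text
[0.66854024 0.07990894 0.26034776] 0.0026978071443056564 92.18004094613678
the job is handed in; nothing more can be done
None
```

The job is handed in: the bed is fully home, the wheel was turned one full turn (about 360°) past the bite and let go, and nothing else was moved. The platen's 3 mm drop is inferred from the wheel angle, not measured directly.

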